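# Vent the plate dryer and open it

## Task

Vent the vacuum dryer so that its sample plate can be taken out: pull the blue vent knob out to its detent while the lid is still shut, then, with the knob left out, swing the lid right back past upright to its stop, and finally push the vent knob fully home again to shut off the vent gas. Leave the white pump knob pushed in, and do not disturb the bottle, beaker, plate box or tip rack standing around.

Things in the scene. Friction and masses are not known exactly. Their poses are not given: they have to be found in the camera images.
- dryer: Benchtop vacuum dryer, fixed: light-grey shell, slate-blue deck. Origin at its underside; x runs from the front (nearest the robot) to the rear, z up. 253 mm deep (x -118 to +135), 300 mm wide (y), deck top at 112 mm. Chamber opening in the deck: x -42 to +30, y within 46, 33 mm deep, an aluminium sample plate on its floor.
- vent_valve: Aluminium block of the vent valve, 40 (x) x 36 x 50 mm high, fixed on the deck's front edge 68 mm left or right of the dryer's middle (it varies; the pump valve has the other place). Origin: centre of its underside, on the deck; axes as the dryer's. The knob's axis is 30 mm above the deck. A 22 mm wide collar stands 10 mm out of its front (-x) face.
- vent (a joint): Travel of the blue vent knob in m: 0 = pushed home, 0.025 = fully out; both ends are hard stops and sprung detents. An over-centre spring snaps the knob to the nearer end when it is let go (left within 3 mm of mid-travel it may hang there). Moving it takes up to about 8 N along its axis, either way.
- vent_grip (a point): Centre of the blue vent knob, moving with it; axes as the dryer's: pulling out is level along -x, pushing in along +x. Round knob, 38 mm in diameter, 30 mm long (15 mm either way along x), on a 10 mm steel shaft, 142 mm above the bench. Pushed home, its back is 10 mm from the collar and 9 mm ahead of the dryer's front face, so nothing is below or above it.
- pump_valve: Block of the pump valve, just like the vent valve's.
- pump (a joint): Travel of the white pump knob in m, 0 = pushed home (it starts so and must stay so), 0.025 = out.
- pump_grip (a point): Centre of the white pump knob; same shape, size and axes as the vent knob.
- lid (a joint): Lid angle in rad: 0 = shut (start), 1.57 = upright, 1.83 = against its stop, leaning back. Stiff hinge: the lid stays wherever it is left; raising it takes up to about 6 N at the handle.
- lid_handle (a point): Middle of the lid's handle, a black round bar 12 mm in diameter, 104 mm long along y, on two 9 mm posts at y = -46 and +46 mm; bar centre 40 mm above the lid's top face, 34 mm free under the bar. The frame turns with the lid: y along the bar, z square out of the lid's top face. Lid shut: bar 166 mm above the bench.
- lid_hinge (a point): Middle of the hinge line, along y, 120 mm above the bench; the frame turns with the lid (axes as the dryer's when shut). The lid is a steel plate: x from 0 to its front edge at -95 mm, 116 mm wide (y), z from -4 to +6 mm; handle bar at x = -80, z = +46. Opening, its front edge rises and swings to the rear (about +y).
- bottle: Bystander: amber glass bottle, 60 mm in diameter, 130 mm high, standing on the bench left (+y side) of the dryer; origin at the centre of its underside.
- beaker: Bystander: glass beaker, 72 mm in diameter, 90 mm high, standing on the bench right (-y side) of the dryer; origin at the centre of its underside.
- plate_box: Bystander: closed white box, 96 x 68 x 28 mm high, lying on the right (-y) rear of the dryer's deck; origin at the centre of its underside.
- tip_rack: Bystander: orange pipette-tip rack with white top, 84 x 122 x 58 mm high, on the bench to the left of the bottle; origin at the centre of its underside.

How it is judged:
By the outcome, as a careful person would: the job done as asked, in the order asked, and still so for the second after the job is handed in, with the robot touching nothing.
It also fails if it takes over 67 s, if anything falls off the work surface, if the arm or the gripper's body presses on something with over 40 N, if the wrist force passes 120 N, or if a joint passes its speed limit or range.

## Robot

A 7-joint arm with a two-finger parallel gripper is mounted at the origin on the work surface. World frame = base frame: x ahead of the robot, y to its left, z up, the work surface at z = 0. Lengths are in mm, angles in degrees, forces in N, time in s.
With the tool pointing down it reaches from about 400 to 750 mm from the base axis. Payload 19.5 kg.
Tool frame: the origin (TCP) lies on the centre line of the jaws, within the pads' length; the fingertips stand 8 mm ahead of it and the grasp point (between the pads) lies 11 mm behind it; z points along the fingers, y is the direction in which the jaws open and shut (so a half turn about z gives the same grasp; the last joint's range is limited). The gripper opens to 85 mm and grips with 20 to 120 N. Pads are 22 mm wide; open, the fingers measure 114 mm over their backs; the gripper's body (76 mm by 85 mm) begins 54 mm behind the grasp point. The pads swing forward as they close: fully open they stand 13 mm farther back than shut.
Start: joints at [73.413, 40.479, -1.581, 85.061, 1.261, 54.483, -4.326], TCP at [141.026, -557.412, 239.268] pointing down, gripper open.
Joint ranges: [-155.06, 155.06], [-18.47, 123.98], [-90, 86.84], [0, 140.48], [-83.41, 263.41], [0, 116], [-161.91, 161.91]. Speed limits (degrees/s): [108.29, 108.29, 147.25, 147.25, 172.46, 172.46, 172.46].

## Interface

Orientations are given as a 3x3 rotation matrix whose columns are the frame's x, y, z axes.
In Python, from rig import ctrl gives the robot as it stands. Calls block until the motion is done:
- ctrl.move_pose(position, orientation): joint-space move of the TCP to a pose.
- ctrl.movel(position, attitude=None, speed=150, until_force=None): straight line of the TCP; attitude=None keeps the orientation; speed is the mean speed in mm/s. With until_force (N) it stops when the force on the tool has changed by that much, and returns True; else False.
- ctrl.goto_joints(angles): joint-space move.
- ctrl.command_gripper(opening): opening from 0.0 (shut) to 1.0 (fully open); the grip force is fixed at half the most; returns when the fingers have stopped.
- ctrl.hold(seconds).
- ctrl.solve_ik(position, orientation): joint angles nearest the present ones, or None.
- ctrl.sense(): the state.
- ctrl.camera(name): name is "scene" or "side" or "wrist"; returns the picture (480x640x3 uint8, red, green, blue); there is no depth.
- ctrl.camera_params(name): a dict with "fx", "fy", "cx", "cy" (pixels), "distortion" ([k1, k2, p1, p2, k3] as OpenCV has them; the pictures are not rectified), "rvec" (rotation vector, rad) and "tvec" (3), from world to camera coordinates, as OpenCV has them. Camera axes: x right, y down, z forward; pixel columns grow to the right and rows downward; lengths in mm; the calibration is good to about 2 mm. A picture is of the moment at which its call begins: read the wrist's pose just before it. camera_params takes no time and is no camera call; for the wrist camera it gives the pose at the moment of the call.
A pose or a line that the arm cannot do raises ctrl.MotionError and nothing moves.
- ctrl.sign_off(): hands the job in, once; it reports no verdict.
The state is a dict: "t": time; "qpos": joint angles; "qd": joint speeds; "joint_torque": joint torques, N m; "eef_pos": TCP position; "orientation": TCP orientation; "wrist_force": force on the tool from outside, world axes, zero at the start; "ft_torque": the same for the moment, N m; "width": opening from 0.0 (shut) to 1.0 (fully open).
Only numpy, scipy, OpenCV 4.12 (cv2) and the standard library are available. Lean on these libraries where they do the work, as an engineer would, in place of code of your own. Each camera call takes 0.05 s, during which the arm holds its last target.

## Working session

There is one attempt and no reset: what is moved stays moved. The work goes in short steps, each a Python script; the robot and the scene stay as the last script left them, time stands still between calls to the robot, and variables do not carry over. Pictures are saved under pics/ and viewed, and the job is handed in when it is done.

```bash
ls; mkdir -p pics; python3 - <<'E'
from rig import ctrl
import cv2
for n in ("scene","side","wrist"):
    p=ctrl.camera_params(n); print(n,p)
    cv2.imwrite(f"pics/{n}0.png",ctrl.camera(n)[:,:,::-1])
print(ctrl.sense())
E
```

```text
pics
scene {'fx': 471.1549961084148, 'fy': 471.1549961084148, 'cx': 327.5343131715356, 'cy': 241.8639408906749, 'distortion': array([-0.10106507,  0.        ,  0.        ,  0.        ,  0.        ]), 'rvec': array([ 2.43447823,  0.97236589, -0.28420435]), 'tvec': array([-507.88559204, -243.68100587, 1346.45393849])}
side {'fx': 454.5098377849784, 'fy': 454.5098377849784, 'cx': 322.675476983309, 'cy': 237.28001981557296, 'distortion': array([-0.02449665,  0.        ,  0.        ,  0.        ,  0.        ]), 'rvec': array([ 0.03487704, -2.72277312,  1.5632294 ]), 'tvec': array([ 579.36741998,   71.24930536, 1171.86738826])}
wrist {'fx': 429.0023086881609, 'fy': 429.0023086881609, 'cx': 320.9423577848739, 'cy': 237.08829423397543, 'distortion': array([-0.01744081,  0.        ,  0.        ,  0.        ,  0.        ]), 'rvec': array([-2.3079433 ,  1.79467695,  0.24014972]), 'tvec': array([-574.11150931,  -33.90683676,  377.4676341 ])}
{'t': 0.15, 'qpos': array([73.41380772, 40.50475616, -1.5817715 , 85.07632126,  1.26071056,
       54.48049434, -4.32384627]), 'qd': array([-0.01609014, -0.03767137,  0.01057126, -0.10926661,  0.03747036,
        0.03130222,  0.03046745]), 'joint_torque': array([ 1.41454711e-03, -8.83300710e+01,  1.23472027e+00, -2.36190730e+01,
        1.68314762e-02,  5.49144665e-03,  5.48509377e-06]), 'eef_pos': array([ 140.978741  , -557.27426838,  238.95265242]), 'orientation': array([[ 9.69451783e-01,  2.45281866e-01, -2.15592866e-04],
       [ 2.45281959e-01, -9.69451500e-01,  7.41386051e-04],
       [-2.71582731e-05, -7.71619070e-04, -9.99999702e-01]]), 'wrist_force': array([0.57539519, 0.68051247, 0.25538977]), 'ft_torque': array([0.02939996, 0.05474564, 0.04193679]), 'width': 1.000592087863532}
```

View pics/scene0.png

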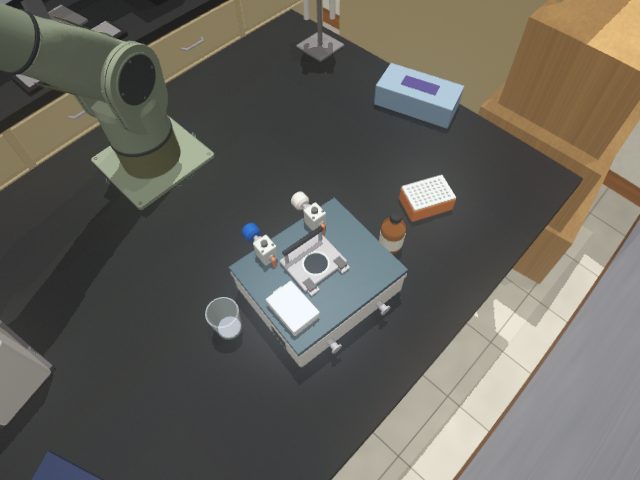

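View pics/side0.png

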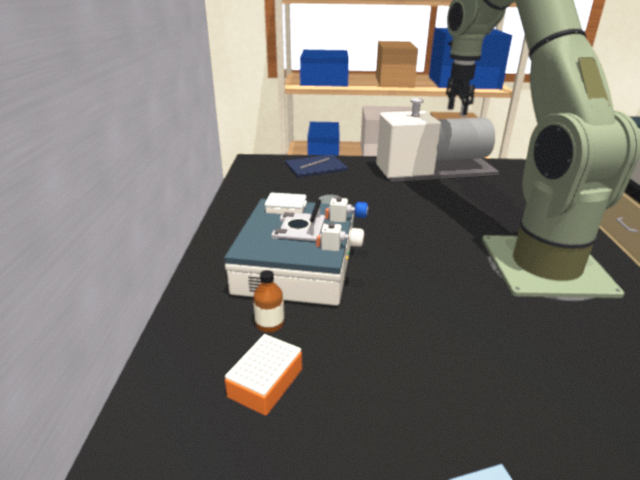

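View pics/wrist0.png

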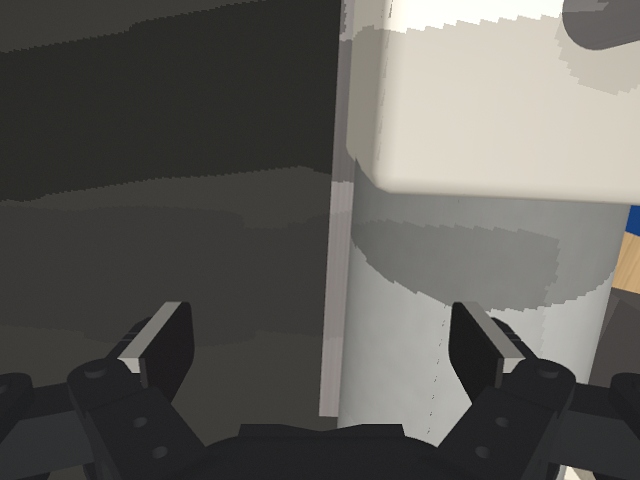

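The blue vent knob is on the right (-y) side, at about (251,231) in the scene view. The white pump knob is on the left at (300,200), and the lid handle is near (305,245). I'll zoom in next.

```bash
python3 - <<'E'
import cv2
a=cv2.imread("pics/scene0.png")[180:370,200:420]
cv2.imwrite("pics/scene0z.png",cv2.resize(a,None,fx=3.6,fy=3.1,interpolation=cv2.INTER_CUBIC)[:600,:800])
cv2.imwrite("pics/scene0z.png",cv2.resize(a,(660,570),interpolation=cv2.INTER_CUBIC))
a=cv2.imread("pics/side0.png")[180:310,220:380]
cv2.imwrite("pics/side0z.png",cv2.resize(a,(640,520),interpolation=cv2.INTER_CUBIC))
E
```

```text
(no output)
```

View pics/scene0z.png

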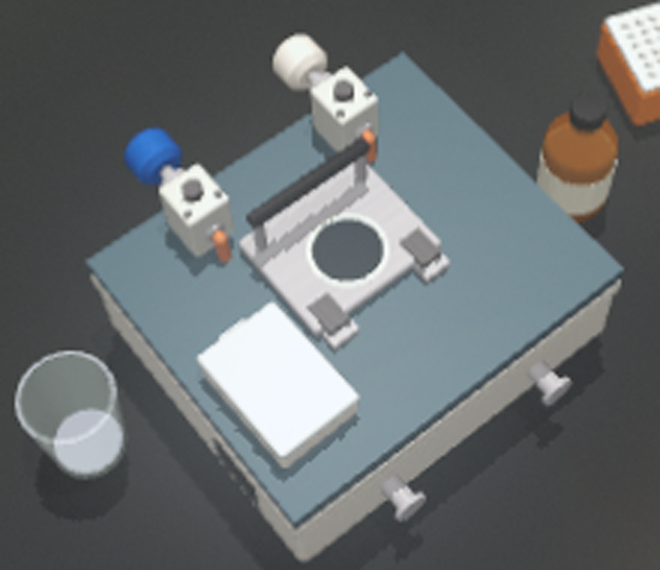

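View pics/side0z.png

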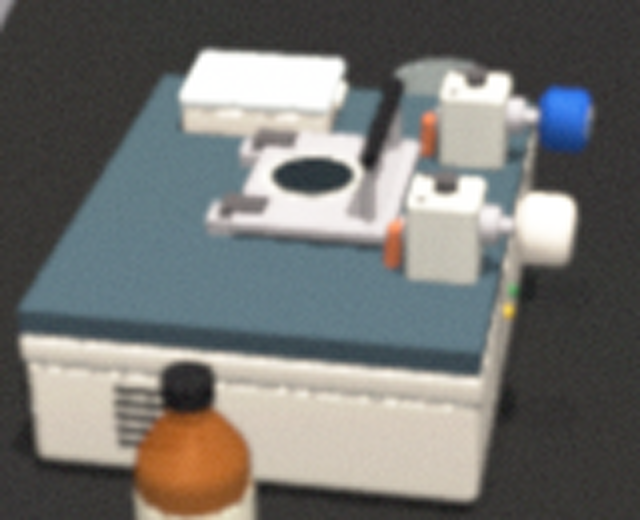

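```bash
cat > helpers.py <<'E'
import numpy as np, cv2
def proj(p,X):
    u,_=cv2.projectPoints(np.asarray(X,float).reshape(-1,3),np.asarray(p["rvec"]),np.asarray(p["tvec"]),np.array([[p["fx"],0,p["cx"]],[0,p["fy"],p["cy"]],[0,0,1.]]),np.asarray(p["distortion"]))
    return u.reshape(-1,2)
E
python3 - <<'E'
from rig import ctrl
from helpers import *
from scipy.optimize import least_squares
S=ctrl.camera_params("scene");D=ctrl.camera_params("side")
# (cam, pix, kind)
def model(q):
    x,y,a,hx=q
    pts={"FR":(-118,-150,112),"FL":(-118,150,112),"RL":(135,150,112),"RR":(135,-150,112),
     "HR":(hx,-52,166),"HL":(hx,52,166),"B":(-142,-68,142),"W":(-142,68,142)}
    c,s=np.cos(a),np.sin(a)
    return {k:(x+c*p[0]-s*p[1],y+s*p[0]+c*p[1],p[2]) for k,p in pts.items()}
so={"FR":(87,263),"FL":(404,53),"RL":(622,268),"RR":(296,522),"HR":(253,216),"HL":(368,148),"B":(152,157),"W":(300,62)}
do={"RL":(22,312),"FL":(480,362),"RR":(165,75),"HR":(398,88),"HL":(370,160),"B":(567,120),"W":(547,230)}
def res(q,full=False):
    m=model(q);r=[]
    for P,o,z,off in((S,so,3,(200,180)),(D,do,4,(220,180))):
        for k,v in o.items():
            e=proj(P,m[k])[0]-(np.array(v)/z+off); r.append(e)
            if full: print(k,e.round(1))
    return np.ravel(r)
f=least_squares(res,[550,-100,0,-60],loss="soft_l1")
res(f.x,True);print(f.x,np.degrees(f.x[2]));print({k:np.round(v) for k,v in model(f.x).items()})
E
```

```text
FR [-0.1 -1.3]
FL [-0.3 -1. ]
RL [ 0.7 -0.4]
RR [-0.2 -0.5]
HR [-0.9  1.4]
HL [-0.4 -2.3]
B [ 0.9 -0.3]
W [ 0.3 -0.2]
RL [-0.7 -1. ]
FL [ 0.9 -2.8]
RR [-0.1 -0.5]
HR [-0.3 -1.6]
HL [-0.4  0.3]
B [-0.9 -0.6]
W [-0.5 -0.7]
[ 6.36426239e+02  3.27101854e+01 -1.27779944e-01 -4.03126135e+01] -7.321251507329408
{'FR': array([ 500., -101.,  112.]), 'FL': array([539., 197., 112.]), 'RL': array([789., 164., 112.]), 'RR': array([ 751., -133.,  112.]), 'HR': array([590., -14., 166.]), 'HL': array([603.,  89., 166.]), 'B': array([487., -17., 142.]), 'W': array([504., 118., 142.])}
```

```bash
cat >> helpers.py <<'E'
O=np.array([636.4,32.7,0.]);A=-0.12778
def axes(a): 
    c,s=np.cos(a),np.sin(a); return np.array([c,s,0.]),np.array([-s,c,0.]),np.array([0,0,1.])
def W(p,O=O,a=A):
    x,y,z=axes(a); return O+x*p[0]+y*p[1]+z*p[2]
def RV(a=A):  # jaws along dryer y
    x,y,z=axes(a); return np.column_stack([x,-y,-z])
def RL(sgn,a=A,tilt=0.): # jaws along dryer x; tilt>0: tool z gains +x (points forward)
    x,y,z=axes(a); t=np.radians(tilt)
    tz=-z*np.cos(t)+x*np.sin(t); ty=sgn*(x*np.cos(t)+z*np.sin(t))
    return np.column_stack([np.cross(ty,tz),ty,tz])
E
python3 - <<'E'
from rig import ctrl
from helpers import *
C=ctrl.camera_params("wrist");s=ctrl.sense()
R=cv2.Rodrigues(C["rvec"])[0];cp=-R.T@C["tvec"]
print("cam in tool",s["orientation"].T@(cp-s["eef_pos"]),"\n",(R@s["orientation"]).round(2))
def t(n,p,R):
    q=ctrl.solve_ik(W(p),R);print(n,W(p).round(),None if q is None else np.round(q))
t("vent",(-142,-68,131),RV());t("ventout",(-170,-68,131),RV());t("view",(-190,-40,300),RV())
for th in (0,60,80,105):
    al=np.radians(150.1-th);b=(40+92.3*np.cos(al),0,120+92.3*np.sin(al)-11)
    for sg in(1,-1): t(f"lid{th} {sg}",b,RL(sg))
    if th:
        for tl in (-30,): t(f"lid{th} tilt{tl}",b,RL(1,tilt=tl)); t(f"lid{th} tilt{tl} -",b,RL(-1,tilt=tl))
for tl in (0,20,30,45):
    t(f"push{tl}",(65,0,185),RL(1,tilt=tl));t(f"push{tl}-",(65,0,185),RL(-1,tilt=tl))
    R=RL(1,tilt=tl);R=np.column_stack([R[:,1],-R[:,0],R[:,2]]);t(f"pushV{tl}",(65,0,185),R)
E
```

```text
cam in tool [  66.61965007   -0.49506688 -133.72050002] 
 [[ 0.    1.    0.  ]
 [-0.97  0.   -0.26]
 [-0.26  0.    0.97]]
vent [487. -17. 131.] [ -9.  44.  13. 111. -20.  27. -79.]
ventout [459. -13. 131.] [ -9.  43.  12. 116. -21.  23. -79.]
view [443.  17. 300.] [ -10.   25.    6.  105.   -3.   50. -100.]
lid0 1 [597.  38. 155.] [ -1.  49. -12.  86.  12.  47. -24.]
lid0 -1 [597.  38. 155.] [ -25.   55.   43.   87.  -43.   55. -157.]
lid60 1 [676.  28. 201.] [  0.  53. -14.  63.  13.  66. -21.]
lid60 -1 [676.  28. 201.] [ 18.  67. -77.  62.  64.  90. 131.]
lid60 tilt-30 [676.  28. 201.] None
lid60 tilt-30 - [676.  28. 201.] None
lid80 1 [707.  24. 196.] [  0.  57. -14.  54.  13.  71. -19.]
lid80 -1 [707.  24. 196.] [ 15.  69. -77.  53.  66.  93. 137.]
lid80 tilt-30 [707.  24. 196.] None
lid80 tilt-30 - [707.  24. 196.] None
lid105 1 [741.  19. 174.] [ -0.  62. -14.  43.  13.  75. -17.]
lid105 -1 [741.  19. 174.] [ 12.  72. -77.  42.  69.  95. 144.]
lid105 tilt-30 [741.  19. 174.] None
lid105 tilt-30 - [741.  19. 174.] None
push0 [701.  24. 185.] [  0.  57. -14.  57.  13.  68. -20.]
push0- [701.  24. 185.] [ 16.  69. -77.  56.  66.  92. 135.]
pushV0 [701.  24. 185.] [-10.  57.  15.  57. -13.  67. -94.]
push20 [701.  24. 185.] [ -7.  48.   1.  85.   9.  28. -21.]
push20- [701.  24. 185.] [ -24.   53.   39.   85.  -48.   36. -154.]
pushV20 [701.  24. 185.] [-17.  50.  22.  85. -25.  29. -83.]
push30 [701.  24. 185.] [-13.  47.  10.  96.   1.   8. -17.]
push30- [701.  24. 185.] [ -28.   53.   42.   97.  -78.   25. -126.]
pushV30 [701.  24. 185.] [-18.  48.  20.  97. -42.  11. -65.]
push45 [701.  24. 185.] [  22.   61.  -65.  110.  119.   64. -109.]
push45- [701.  24. 185.] [ 22.  61. -65. 110. 119.  64.  71.]
pushV45 [701.  24. 185.] [ -2.  48. -14. 110. 136.  30. 124.]
```

```bash
python3 - <<'E'
from rig import ctrl
from helpers import *
s=ctrl.sense();p=s["eef_pos"]
ctrl.movel(p+[0,0,80],speed=200)
ctrl.move_pose(W((-150,-25,300)),RV())
C=ctrl.camera_params("wrist");s=ctrl.sense()
cv2.imwrite("pics/w1.png",ctrl.camera("wrist")[:,:,::-1])
np.save("w1.npy",C,allow_pickle=True)
print(s["t"],s["eef_pos"],s["wrist_force"])
E
```

```text
3.1083 [484.51976031  26.35037645 299.97249137] [-0.69984534 -0.60181912  0.28793698]
```

View pics/w1.png

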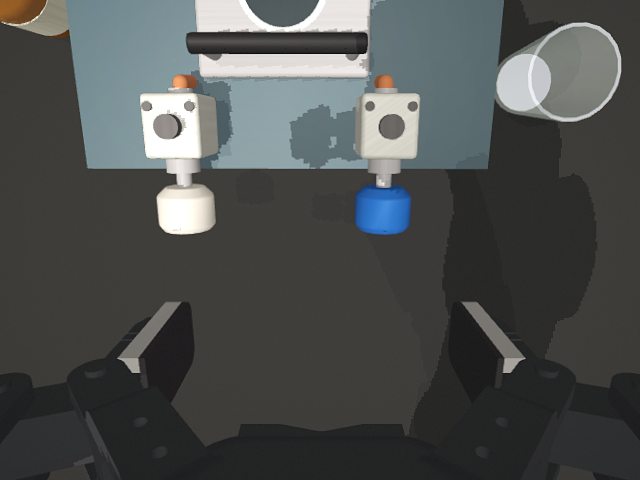

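The wrist view puts the deck front corners at (88,168) and (489,168), and the bar ends at (187,43) and (367,43). The blue knob is centred near (383.5,211) and the white one near (186,211). I'll refit with these.

```bash
python3 - <<'E'
from helpers import *
from scipy.optimize import least_squares
C=np.load("w1.npy",allow_pickle=True).item()
def res(q,f=False):
    x,y,a,hx=q; O=np.array([x,y,0])
    ob=[((-118,150,112),(88,168.5)),((-118,-150,112),(489,168.5)),((hx,52,166),(187,42.5)),((hx,-52,166),(367,42.5)),((-142,-68,142),(383.5,211)),((-142,68,142),(186,211))]
    r=np.array([proj(C,W(p,O,a))[0]-o for p,o in ob])
    if f: print(r.round(1))
    return r.ravel()
s=least_squares(res,[636,32,-.128,-40],loss="soft_l1");res(s.x,1);print(s.x)
E
```

```text
[[-0.6  2.2]
 [-0.9  1.1]
 [ 0.5  0.3]
 [ 0.3 -0.4]
 [-0.5 -1.7]
 [ 0.9 -1.2]]
[ 6.35703129e+02  3.30085478e+01 -1.25447427e-01 -3.87201386e+01]
```

```bash
sed -i 's/^O=.*/O=np.array([636.,33.,0.]);A=-0.1260/' helpers.py; python3 - <<'E'
from rig import ctrl
from helpers import *
ctrl.move_pose(W((-143,-68,205)),RV())
print(ctrl.movel(W((-143,-68,131)),attitude=RV(),speed=120,until_force=15))
ctrl.command_gripper(0.0)
s=ctrl.sense();print(s["t"],s["eef_pos"],s["width"],s["wrist_force"])
cv2.imwrite("pics/w2.png",ctrl.camera("wrist")[:,:,::-1])
p=s["eef_pos"];x=axes(A)[0]
for d in (10,20,25.5):
    f=ctrl.movel(p-x*d,speed=50,until_force=40);s=ctrl.sense();print(d,f,(s["eef_pos"]-p)@x,s["wrist_force"]@x)
cv2.imwrite("pics/w3.png",ctrl.camera("wrist")[:,:,::-1])
E
python3 -c "
import cv2,numpy as np
a=[cv2.imread('pics/w%d.png'%i) for i in(2,3)]
cv2.imwrite('pics/w23.png',cv2.resize(np.hstack(a),(800,300)))"
```

```text
False
4.9417 [485.70889196 -16.64945867 131.50234639] 0.4199251291121931 [-1.56851177 -1.3609211  11.21206026]
10 False -9.915662932284548 0.4742791271185348
20 False -21.233293982589103 -6.861670889519517
25.5 False -25.11028421365717 3.1022961697753844
```

View pics/w23.png

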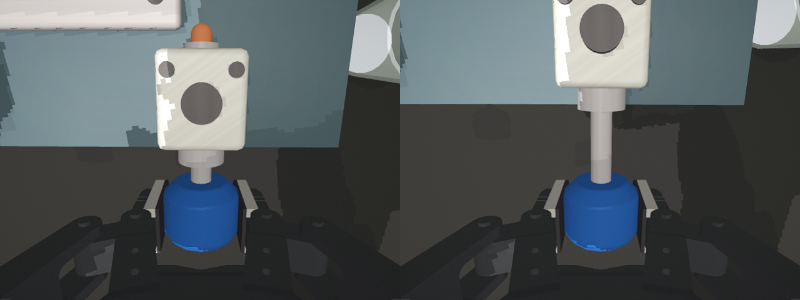

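The knob followed the gripper out (shaft visible, force snapped over). I'll release it, go to the handle, and take a check picture on the way.

```bash
python3 - <<'E'
from rig import ctrl
from helpers import *
ctrl.command_gripper(1.0)
p=ctrl.sense()["eef_pos"]
ctrl.movel(p+[0,0,90],speed=200)
ctrl.movel(W((-165,-40,290)),attitude=RV(),speed=250)
cv2.imwrite("pics/w4.png",ctrl.camera("wrist")[:,:,::-1])
ctrl.command_gripper(0.45)
ctrl.move_pose(W((-39.5,0,225)),RL(1))
s=ctrl.sense();print(s["t"],s["eef_pos"],s["width"],s["wrist_force"])
C=ctrl.camera_params("wrist");np.save("w5.npy",C,allow_pickle=True)
cv2.imwrite("pics/w5.png",ctrl.camera("wrist")[:,:,::-1])
print(proj(C,[W((-39.5,-52,166)),W((-39.5,52,166))]))
E
python3 -c "
import cv2,numpy as np
a=[cv2.imread('pics/w%d.png'%i) for i in(4,5)]
cv2.imwrite('pics/w45.png',cv2.resize(np.hstack(a),(800,300)))"
```

```text
9.3583 [596.61836804  38.00427017 225.23068396] 0.44796906222291116 [ 1.69964384e-01 -5.45170109e-04  9.39814550e-01]
[[320.74131397 363.53037579]
 [320.56158386 155.37382701]]
```

View pics/w45.png

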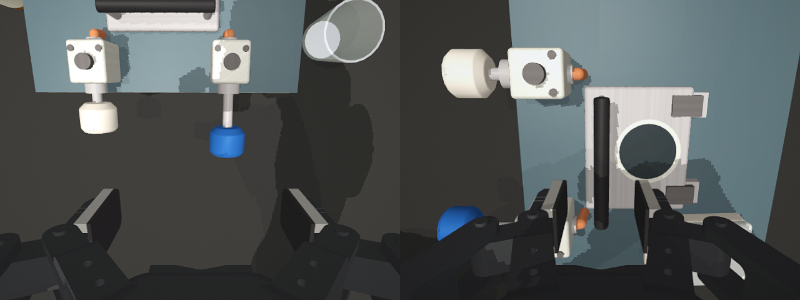

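The left picture shows the vent knob staying out and the pump knob home. The right one shows the bar centred between the fingers. Next I grip it and raise the lid along the hinge arc.

```bash
python3 - <<'E'
from rig import ctrl
from helpers import *
print(ctrl.movel(W((-39.5,0,155)),attitude=RL(1),speed=120,until_force=15))
ctrl.command_gripper(0.0)
s=ctrl.sense();print(s["t"],s["width"],s["wrist_force"].round(1))
if s["width"]<0.05: raise SystemExit("no grip")
p0=s["eef_pos"]; x,y,z=axes(A)
for th in range(13,79,13):
    al=np.arctan2(46,-80)-np.radians(th); r=np.hypot(46,80)
    d=x*(r*np.cos(al)+80)+z*(r*np.sin(al)-46)
    f=ctrl.movel(p0+d,attitude=RL(1),speed=70,until_force=45)
    s=ctrl.sense();e=s["eef_pos"]-p0-d;print(th,f,(s["wrist_force"]@x).round(1),s["wrist_force"][2].round(1),e.round(1),s["width"].round(3))
    if f: break
print(s["t"])
cv2.imwrite("pics/w6.png",ctrl.camera("wrist")[:,:,::-1])
cv2.imwrite("pics/s6.png",ctrl.camera("side")[:,:,::-1])
E
python3 -c "
import cv2,numpy as np
a=[cv2.imread('pics/%s6.png'%i) for i in'ws']
a[1]=cv2.resize(a[1][100:340,160:480],(640,480))
cv2.imwrite('pics/ws6.png',cv2.resize(np.hstack(a),(800,300)))"
```

```text
False
10.5083 0.11791280405790322 [ 0.  -0.1  5.6]Traceback (most recent call last):
  File "<stdin>", line 12, in <module>
AttributeError: 'float' object has no attribute 'round'
[ WARN:0@0.018] global loadsave.cpp:275 findDecoder imread_('pics/w6.png'): can't open/read file: check file path/integrity
[ WARN:0@0.018] global loadsave.cpp:275 findDecoder imread_('pics/s6.png'): can't open/read file: check file path/integrity
Traceback (most recent call last):
TypeError: 'NoneType' object is not subscriptable
```

```bash
python3 - <<'E'
from rig import ctrl
from helpers import *
p0=W((-39.5,0,155)); x,y,z=axes(A)
s=ctrl.sense();e=s["eef_pos"]-p0;print(s["wrist_force"],e@x,e[2])
for th in range(26,79,13):
    al=np.arctan2(46,-80)-np.radians(th); r=np.hypot(46,80)
    d=x*(r*np.cos(al)+80)+z*(r*np.sin(al)-46)
    f=ctrl.movel(p0+d,attitude=RL(1),speed=70,until_force=45)
    s=ctrl.sense();e=s["eef_pos"]-p0-d;print(th,f,np.round([s["wrist_force"]@x,s["wrist_force"][2]],1),e.round(1),np.round(s["width"],3))
    if f: break
print(s["t"])
cv2.imwrite("pics/w6.png",ctrl.camera("wrist")[:,:,::-1])
cv2.imwrite("pics/s6.png",ctrl.camera("side")[:,:,::-1])
E
python3 -c "
import cv2,numpy as np
a=[cv2.imread('pics/%s6.png'%i) for i in'ws']
a[1]=cv2.resize(a[1][100:340,160:480],(640,480))
cv2.imwrite('pics/ws6.png',cv2.resize(np.hstack(a),(800,300)))"
```

```text
[-8.36517375 -0.73382962  9.55711064] 12.23381035175573 18.233925002078507
26 False [-22.4  28.4] [-1.5  0.2  1.5] 0.115
39 False [-7.7 16.8] [ 0.1 -0.1  1.4] 0.117
52 False [-4.4 12. ] [0.3 0.1 1.2] 0.116
65 False [2.5 4.2] [0.5 0.2 0.5] 0.115
78 False [1.6 3.8] [0.4 0.1 0.4] 0.116
13.2083
```

View pics/ws6.png

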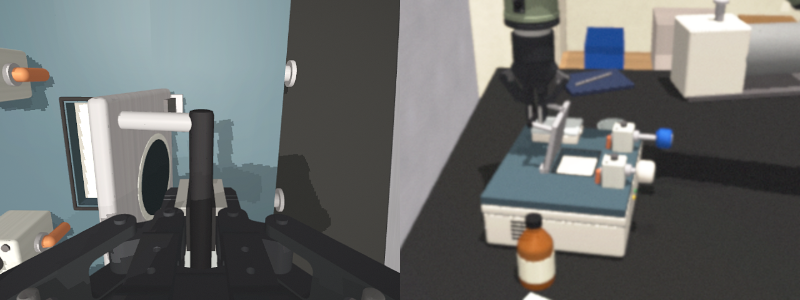

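The lid is at about 78°. I'll release with a small opening, rise clear, then push the lid's underside from the front with closed fingers tilted forward.

```bash
python3 - <<'E'
from rig import ctrl
from helpers import *
x,y,z=axes(A)
ctrl.command_gripper(0.32)
s=ctrl.sense();print(s["t"],s["wrist_force"].round(1),s["width"])
p=s["eef_pos"]
print(ctrl.movel(p+[0,0,100],speed=150,until_force=20))
ctrl.movel(W((-40,0,300)),attitude=RL(1,tilt=20),speed=200)
ctrl.command_gripper(0.0)
print(ctrl.movel(W((-40,0,206)),attitude=RL(1,tilt=20),speed=150,until_force=20))
s=ctrl.sense();print(s["t"],s["wrist_force"].round(1),s["width"])
cv2.imwrite("pics/s7.png",ctrl.camera("side")[:,:,::-1])
cv2.imwrite("pics/c7.png",ctrl.camera("scene")[:,:,::-1])
E
python3 -c "
import cv2,numpy as np
a=[cv2.imread('pics/%s7.png'%i) for i in'cs']
a[1]=cv2.resize(a[1][100:340,160:480],(640,480))
a[0]=cv2.resize(a[0][140:380,160:480],(640,480))
cv2.imwrite('pics/ws7.png',cv2.resize(np.hstack(a),(800,300)))"
```

```text
13.6167 [-0.6 -0.4 -0.6] 0.31787152913990385
False
False
17.0 [-0.2  0.8 -0.2] 0.0032140214730608067
```

View pics/ws7.png

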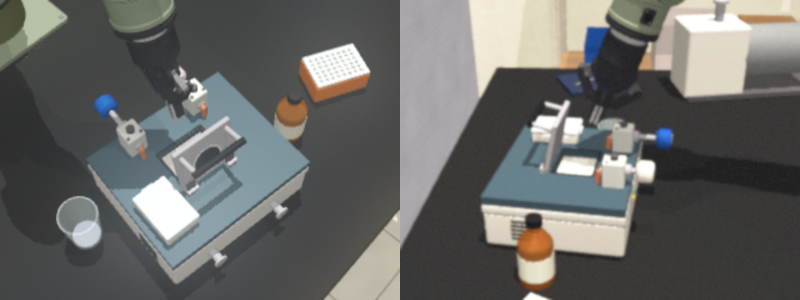

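The lid stays up near 78°, with the closed fingers in front of it and clear of both valves. Pushing now.

```bash
python3 - <<'E'
from rig import ctrl
from helpers import *
x,y,z=axes(A);R=RL(1,tilt=20)
ctrl.movel(W((-12,0,206)),attitude=R,speed=120,until_force=15)
for k,X in enumerate((5,15,25,32,38,43,48)):
    f=ctrl.movel(W((X,0,206)),attitude=R,speed=40,until_force=25)
    s=ctrl.sense();print(X,f,(s["eef_pos"]-O)@x,s["wrist_force"].round(1))
    if f: break
print(s["t"])
cv2.imwrite("pics/s8.png",ctrl.camera("side")[:,:,::-1])
cv2.imwrite("pics/c8.png",ctrl.camera("scene")[:,:,::-1])
E
python3 -c "
import cv2,numpy as np
a=[cv2.imread('pics/%s8.png'%i) for i in'cs']
a[1]=cv2.resize(a[1][100:340,160:480],(640,480))
a[0]=cv2.resize(a[0][140:380,160:480],(640,480))
cv2.imwrite('pics/ws8.png',cv2.resize(np.hstack(a),(800,300)))"
```

```text
5 False 4.932327920993371 [-0.2  0.1  0.1]
15 False 15.166164211370976 [ 0.2  0.3 -1.5]
25 False 25.162017878684576 [ 0.1  0.3 -0.1]
32 False 32.23463282110782 [-0.6 -0.3  0.5]
38 False 38.23586742064569 [ 0.2 -0.2 -0.9]
43 False 43.250664301772915 [-0.4 -0.6 -0. ]
48 False 48.267701549573395 [-0.3  0.4 -0.2]
20.0333
```

View pics/ws8.png

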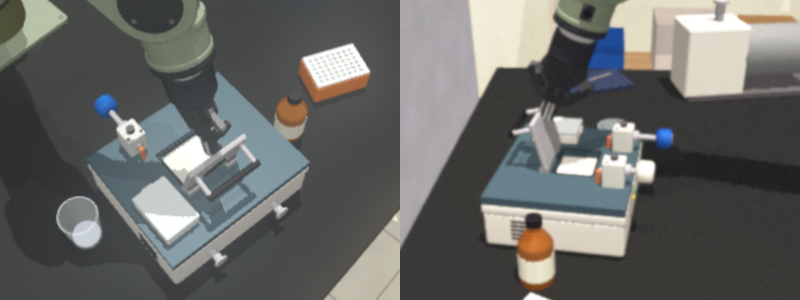

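```bash
python3 - <<'E'
from rig import ctrl
from helpers import *
x,y,z=axes(A);R=RL(1,tilt=20)
for X in (53,58,63,68):
    f=ctrl.movel(W((X,0,202)),attitude=R,speed=40,until_force=20)
    s=ctrl.sense();print(X,f,(s["eef_pos"]-O)@x,s["wrist_force"].round(1))
    if f: break
print(s["t"])
cv2.imwrite("pics/s9.png",ctrl.camera("side")[:,:,::-1])
cv2.imwrite("pics/c9.png",ctrl.camera("scene")[:,:,::-1])
E
python3 -c "
import cv2,numpy as np
a=[cv2.imread('pics/%s9.png'%i) for i in'cs']
a[1]=cv2.resize(a[1][160:260,240:373],(640,480),interpolation=2)
a[0]=cv2.resize(a[0][200:320,230:390],(640,480),interpolation=2)
cv2.imwrite('pics/ws9.png',cv2.resize(np.hstack(a),(800,300)))"
```

```text
53 True 49.79827771239085 [-29.4  -0.5  29.6]
20.3417
```

View pics/ws9.png

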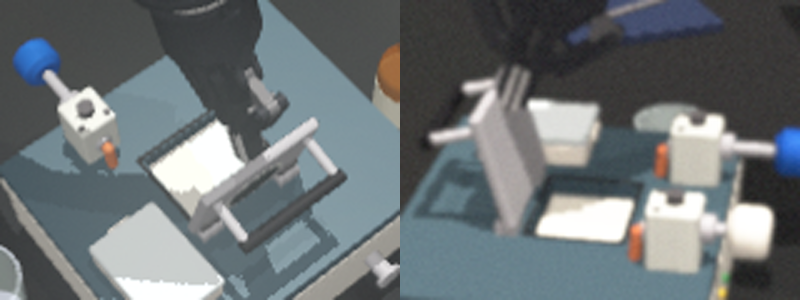

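The push ended at 29 N in both x and z. I'll back off and measure the lid angle from the handle bar's position.

```bash
python3 - <<'E'
from rig import ctrl
from helpers import *
R=RL(1,tilt=20)
ctrl.movel(W((10,0,210)),attitude=R,speed=150)
s=ctrl.sense();print(s["t"],s["wrist_force"].round(1))
S=ctrl.camera("scene")[:,:,::-1];D=ctrl.camera("side")[:,:,::-1]
cv2.imwrite("pics/s10.png",D);cv2.imwrite("pics/c10.png",S)
out=[]
for n,im,(r0,c0) in(("scene",S,(210,250)),("side",D,(165,220))):
    big=cv2.resize(im[r0:r0+100,c0:c0+130],None,fx=6,fy=6,interpolation=cv2.INTER_CUBIC)[:,:780]
    P=ctrl.camera_params(n)
    for th,col in((90,(0,0,255)),(98,(0,255,255)),(105,(0,255,0))):
        al=np.arctan2(46,-80)-np.radians(th);r=np.hypot(46,80)
        q=proj(P,[W((40.5+r*np.cos(al),yy,120+r*np.sin(al))) for yy in(-52,52)])
        q=((q-[c0,r0]+.5)*6).astype(int)
        print(n,th,q.tolist())
        for u in q: cv2.circle(big,tuple(map(int,u)),4,col,-1)
    out.append(big)
cv2.imwrite("pics/o_scene.png",out[0]);cv2.imwrite("pics/o_side.png",out[1])
E
```

```text
20.8667 [-0.4  0.3 -0.1]
scene 90 [[428, 474], [673, 295]]
scene 98 [[450, 507], [693, 327]]
scene 105 [[466, 536], [708, 355]]
side 90 [[290, 117], [221, 228]]
side 98 [[265, 132], [194, 243]]
side 105 [[246, 147], [174, 259]]
```

View pics/o_scene.png

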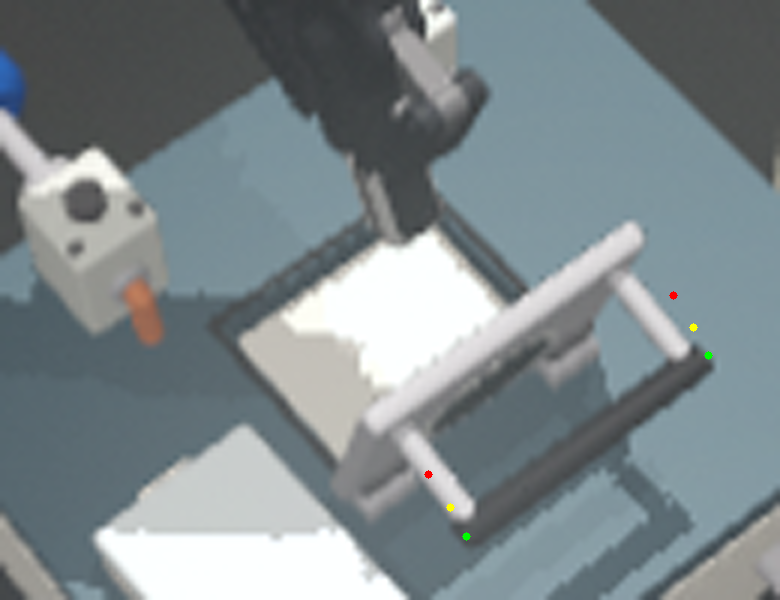

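View pics/o_side.png

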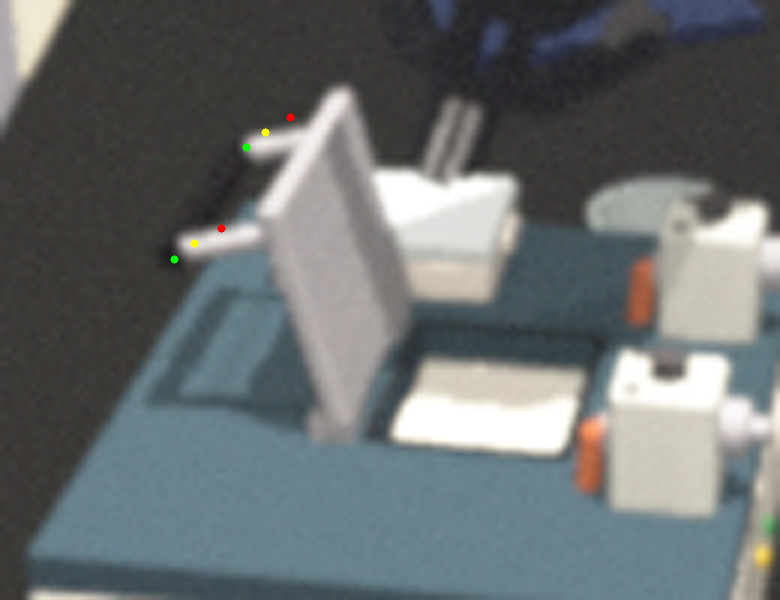

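In both cameras the bar ends match the 105° (1.83 rad) prediction, so the lid is at its stop. Next I push the vent knob home from the front with closed fingers.

```bash
python3 - <<'E'
from rig import ctrl
from helpers import *
x,y,z=axes(A)
ctrl.movel(W((-30,0,310)),attitude=RL(1,tilt=20),speed=200)
ctrl.move_pose(W((-225,-68,250)),RV())
print(ctrl.movel(W((-225,-68,134)),attitude=RV(),speed=150,until_force=15))
ctrl.movel(W((-205,-68,134)),attitude=RV(),speed=60,until_force=15)
cv2.imwrite("pics/w11.png",ctrl.camera("wrist")[:,:,::-1])
for X in (-195,-185,-175,-170,-167,-164):
    f=ctrl.movel(W((X,-68,134)),attitude=RV(),speed=50,until_force=20)
    s=ctrl.sense();print(X,f,(s["eef_pos"]-O)@x,s["wrist_force"].round(1))
    if f: break
print(s["t"])
cv2.imwrite("pics/w12.png",ctrl.camera("wrist")[:,:,::-1])
E
python3 -c "
import cv2,numpy as np
a=[cv2.imread('pics/w%d.png'%i) for i in(11,12)]
cv2.imwrite('pics/w1112.png',cv2.resize(np.hstack(a),(800,300)))"
```

```text
False
-195 False -195.0206558681095 [-0.5  0.6 -0.7]
-185 False -185.19871262034874 [-2.  -0.4  0.6]
-175 False -174.96131934653337 [ 0.5  0.3 -0. ]
-170 False -169.9286309304017 [-0.7 -0.8  0.6]
-167 False -167.43353788953496 [-4.5 -0.1  0.3]
-164 False -167.34787784012332 [-23.7   4.4  11.7]
25.9833
```

View pics/w1112.png

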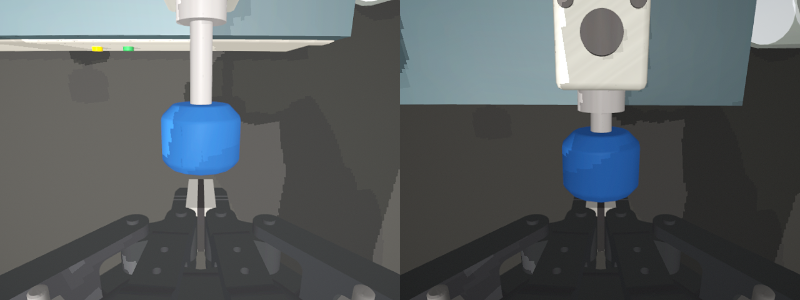

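The fingers reached the hard stop at -167.4 mm, where the knob should be home. I'll back off and do the final checks.

```bash
python3 - <<'E'
from rig import ctrl
from helpers import *
ctrl.movel(W((-215,-68,134)),attitude=RV(),speed=120)
ctrl.movel(W((-200,-30,330)),attitude=RV(),speed=250)
ctrl.hold(0.3)
s=ctrl.sense();print(s["t"],s["wrist_force"].round(1))
for n in("wrist","scene","side"):
    cv2.imwrite(f"pics/f_{n}.png",ctrl.camera(n)[:,:,::-1])
C=ctrl.camera_params("wrist");print("knob home proj",proj(C,[W((-142,-68,142)),W((-142,68,142)),W((-167,-68,142))]).round())
c=cv2.imread("pics/f_scene.png")[170:350,190:460];d=cv2.imread("pics/f_side.png")[160:400,180:400];w=cv2.imread("pics/f_wrist.png")
f=lambda a,ww:cv2.resize(a,(ww,290),interpolation=cv2.INTER_CUBIC)
t=np.hstack([f(c,430),f(d,266)]);w=cv2.resize(w,(400,300));
o=np.zeros((592,700,3),np.uint8);o[:290,:696]=t;o[292:592,:400]=w
cv2.imwrite("pics/final.png",o)
E
```

```text
27.8583 [0.3 0.2 0.3]
knob home proj [[374. 133.]
 [188. 133.]
 [373. 167.]]
```

View pics/final.png

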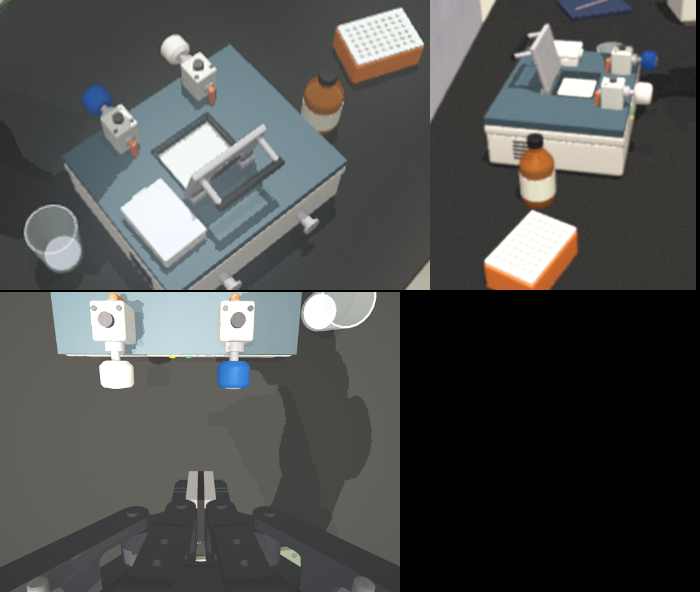

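Both knobs sit level and home: in the wrist view, blue is at about (373,133) and white at about (187,132), matching the prediction for home. The lid is leaning back at its stop and the bystanders are where they started. Handing in.

```bash
python3 - <<'E'
from rig import ctrl
ctrl.sign_off()
E
```

```text
the job is handed in; nothing more can be done
```

The job is done in the order asked and handed in at about 28 s of the 67 s allowed. The hand-in itself reports no verdict.

1. **Vent knob out:** I gripped the blue knob and pulled it 25 mm to its detent while the lid was shut. A picture taken after letting go showed it staying out.
2. **Lid open:** I raised the lid by its handle to about 78°. Then I let go and pushed it from the front with closed fingers until it stopped against its limit. Both fixed cameras put the handle bar at about 105° (1.83 rad), which is the stop.
3. **Vent knob home:** I pushed the blue knob in from the front until it met its hard stop.

**Last checks:** the final pictures show both knobs where they should be when home, and the lid still leaning back at its stop. The bottle, beaker, plate box and tip rack look undisturbed by eye; I did not measure them. The gripper was clear of everything, with a wrist force of about 0 N.

**Forces:** the highest I read was about 42 N at the wrist, when the lid met its stop. It read 36 N while raising the lid and 27 N when the vent knob reached home. These are readings at the end of each move, so brief peaks in between could have been higher.

**Script error:** one of my scripts stopped on a printing error while I was raising the lid. The arm stayed where it was and I carried on from there.

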